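# Start up the bench switch console in order

## Robot

A 6-joint arm with a two-finger parallel gripper is mounted at the origin on a cart in front of the work surface, level with it; the furniture and walls round the work are solid. World frame = base frame: x ahead of the robot, y to its left, z up, the work surface at z = 0. Lengths are in m, angles in rad, forces in N, time in s.
With the tool pointing down it reaches from about 0.35 to 0.775 m from the base axis. Payload 5.5 kg.
Tool frame: the origin (TCP) lies between the finger pads; the fingertips stand 19 mm ahead of it and the grasp point (between the pads) is the TCP; z points along the fingers, x is the direction in which the jaws open and shut, and the axes are right-handed (so a half turn about z gives the same grasp; the last joint's range is limited). The gripper opens to 85 mm and grips with 20 to 120 N. Pads are 22 mm wide; open, the fingers measure 114 mm over their backs; the gripper's body (76 mm by 85 mm) begins 54 mm behind the grasp point. The pads swing forward as they close: fully open they stand 13 mm farther back than shut.
Start: joints at [1.018, 0.313, 0.046, 1.304, 0, 1.431], TCP at [0.231, 0.527, 0.25] pointing down, gripper open.
Joint ranges: [-2.76, 2.76], [-0.86, 1.69], [-1.03, 1.26], [-2.2, 2.34], [-1.47, 1.5], [-3.14, 3.14]. Speed limits (rad/s): [2.57, 2.57, 3.14, 3.14, 3.14, 3.14].

## Interface

Orientations are given as a unit quaternion [w, x, y, z].
In Python, from workcell import env gives the robot as it stands. The module is installed in compiled form; this text tells all that it offers.
- The arm moves only by the tool carry_out, never from a script. Its argument "steps" is a list of rows, each a list of 7 numbers: the gripper command: -1 is shut, 1 is fully open, values between are in proportion, then the shift along the tool's x, y, z in m, then the turn, a rotation vector about the tool's x, y, z in rad. A call has 1 to 20 rows; each row shifts and turns the commanded pose from where the row before left it, along the tool's axes as they then stand; what a row does not reach is not made up. A row lasts 1/8 s, in which the tool goes at most 62.5 mm and 10.7 degrees, less where a joint would pass 70% of its speed; a pose out of reach is approached as far as the arm can. A call with a gripper value outside its range is refused whole. The fingers move at their own pace and stop on an object; "grip_force" is the grip in N (left out, the last holds). Time passes only in rows, so rows that do not move let the fingers close. It gives the time, the measured TCP pose, the force and the opening at its end, in the units of the state.
- env.get_state(): the state, without advancing time (a new reading comes with each control period).
- env.read_camera(name): name is "side" or "top" or "wrist"; returns a dict with "color" (400x640x3 uint8, red, green, blue), "K" (3x3 intrinsics, pixels), "R" (3x3) and "t" (3): a world point X has camera coordinates R X + t. Camera axes: x right, y down, z forward; pixel columns grow to the right and rows downward; lengths in m; the calibration is good to about 2 mm. The wrist camera is an equidistant fisheye: a pixel r from the principal point sees the ray r / f radians off the axis. A picture is of the moment at which its call begins. There is no depth.
- env.hand_in(): hands the job in, once; it reports no verdict.
The state is a dict: "clock": time; "joint_pos": joint angles; "qvel": joint speeds; "tau": joint torques, N m; "tcp_pos": TCP position; "orientation": TCP orientation; "wrist_force": force on the tool from outside, world axes, zero at the start; "ft_torque": the same for the moment, N m; "finger_gap": finger opening in m.
Only numpy, scipy, OpenCV 4.12 (cv2) and the standard library are available. Lean on these libraries where they do the work, as an engineer would, in place of code of your own. Each camera call takes 0.05 s, during which the arm holds its last target. There are 200 camera calls.

## Task

Start up the bench supply on its switch console: with a light fingertip press, push the round key all the way down so that it stays in, then the square key, then the long narrow bar key, in that order. Leave the cross-shaped key out, do not bear down hard on the console, and do not pick up or shift the small things lying around it.

Things in the scene. Friction and masses are not known exactly. Their poses are not given: they have to be found in the camera images.
- console: bench switch console: long grey box, 96 mm deep (x), 306 mm long (its y axis), 45 mm high, on four rubber feet; it does not move when pushed. Four black rectangular switch modules sit in one row along its top, 66 mm from centre to centre, each with one white push key; which module is where changes. Origin: centre of its underside, on the worktop; x to its rear, z up
- round_top (a point): centre of the flat top face of the round key, a plain disc 26 mm across; white, its top 69 mm above the worktop when out, standing 18 mm above its black module (70 mm deep, 62 mm along the row, its face 51 mm above the worktop); moves down with the key; z up, y along the row
- key_round (a joint): how far the round key is pushed straight down: 0 is out, 0.010 m is fully down. It slides with a steady resistance of about 3 N, has no spring and stays where it is left; at the bottom a rubber cushion under the key cap lets the cap sink up to 6 mm farther under about 2.5 N per mm (about 17 N in all) and rise again when released; only then is it a hard stop
- module_round: black mounting plate of the round key, 70 x 62 x 6 mm, fixed on the console; origin: centre of its underside, 45 mm above the worktop
- square_top (a point): centre of the flat top face of the square key, a broad block 38 x 38 mm; white, its top 69 mm above the worktop when out, standing 18 mm above its black module (70 mm deep, 62 mm along the row, its face 51 mm above the worktop); moves down with the key; z up, y along the row
- key_square (a joint): how far the square key is pushed straight down: 0 is out, 0.010 m is fully down. It slides with a steady resistance of about 3 N, has no spring and stays where it is left; at the bottom a rubber cushion under the key cap lets the cap sink up to 6 mm farther under about 2.5 N per mm (about 17 N in all) and rise again when released; only then is it a hard stop
- module_square: black mounting plate of the square key, 70 x 62 x 6 mm, fixed on the console; origin: centre of its underside, 45 mm above the worktop
- bar_top (a point): centre of the flat top face of the bar key, a narrow bar 12 mm wide and 46 mm long, lying along the row; white, its top 69 mm above the worktop when out, standing 18 mm above its black module (70 mm deep, 62 mm along the row, its face 51 mm above the worktop); moves down with the key; z up, y along the row
- key_bar (a joint): how far the bar key is pushed straight down: 0 is out, 0.010 m is fully down. It slides with a steady resistance of about 3 N, has no spring and stays where it is left; at the bottom a rubber cushion under the key cap lets the cap sink up to 6 mm farther under about 2.5 N per mm (about 17 N in all) and rise again when released; only then is it a hard stop
- module_bar: black mounting plate of the bar key, 70 x 62 x 6 mm, fixed on the console; origin: centre of its underside, 45 mm above the worktop
- cross_top (a point): centre of the flat top face of the cross key, shaped like a plus sign, 40 mm across with arms 10 mm wide; white, its top 69 mm above the worktop when out, standing 18 mm above its black module (70 mm deep, 62 mm along the row, its face 51 mm above the worktop); moves down with the key; z up, y along the row
- key_cross (a joint): how far the cross key is pushed straight down: 0 is out, 0.010 m is fully down. It slides with a steady resistance of about 3 N, has no spring and stays where it is left; at the bottom a rubber cushion under the key cap lets the cap sink up to 6 mm farther under about 2.5 N per mm (about 17 N in all) and rise again when released; only then is it a hard stop
- module_cross: black mounting plate of the cross key, 70 x 62 x 6 mm, fixed on the console; origin: centre of its underside, 45 mm above the worktop
- marker_pen: loose marker pen lying before the console, 125 mm long, 15 mm thick; origin at the middle of its underside; bystander
- blood_tube_lying: loose capped sample tube lying before the console, 84 mm long, 17 mm thick; origin at the middle of its underside; bystander
- carton_small: loose small carton standing by the left end of the console, 28 x 36 x 88 mm high; origin at the middle of its underside; bystander
- bottle_cap: loose black screw cap lying by the right end of the console, 36 mm across, 16 mm high; origin at the middle of its underside; bystander

How it is judged:
By the outcome, as a careful person would: the job done as asked, in the order asked, and still so for the second after the job is handed in, with the robot touching nothing.
It also fails if it takes over 38 s, if anything falls off the work surface, if the arm or the gripper's body presses on something with over 40 N, if the wrist force passes 120 N, or if a joint passes its speed limit or range.

## Working session

There is one attempt and no reset: what is moved stays moved. The work goes in short steps, Python scripts to look and compute and a tool call to move; the robot and the scene stay as the last step left them, time stands still between calls to the robot, and variables do not carry over. Pictures are saved under pics/ and viewed, about 8 in all and at most 12, crops included, and the job is handed in when it is done.

Besides the shell and the picture viewer there is one more tool, called after ">>>" as name(argument=value, ...), one argument or row to a line, values as JSON. carry_out: Moves the arm, as the interface text tells. Its arguments: {"type":"object","properties":{"steps":{"type":"array","items":{"type":"array","items":{"type":"number"}}},"grip_force":{"type":"number"}},"required":["steps"]}

```bash
mkdir -p pics; python3 - <<'E'
from workcell import env
import cv2
s=env.get_state(); print({k:s[k] for k in s})
for n in("top","side"):
    c=env.read_camera(n); cv2.imwrite(f"pics/{n}0.png",c["color"][:,:,::-1]); print(n,c["K"],c["R"],c["t"])
E
```

```text
{'clock': 0.0, 'joint_pos': array([ 1.01837827e+00,  3.13985530e-01,  4.49555858e-02,  1.30359587e+00,
       -2.80048376e-05,  1.43118772e+00]), 'qvel': array([-4.91986059e-04, -7.86289231e-04, -1.47072139e-03,  9.77701551e-05,
        1.51371959e-03, -1.01933151e-03]), 'tau': array([-1.96202127e-04, -4.80623245e+01,  2.98534191e+01,  1.91786938e-02,
       -8.74102011e-05, -4.12184718e-06]), 'tcp_pos': array([0.23044339, 0.52627049, 0.24940774]), 'orientation': array([ 4.01787548e-04,  8.37013488e-01,  5.47181491e-01, -8.21896748e-04]), 'wrist_force': array([-0.96540038, -0.09051749, -0.272743  ]), 'ft_torque': array([-0.04860142, -0.05888193,  0.04923474]), 'finger_gap': 0.08529147582480928}
top [[391.85586327   0.         320.61059816]
 [  0.         391.85586327 202.15724146]
 [  0.           0.           1.        ]] [[ 2.59096858e-02 -9.99661700e-01  2.27440751e-03]
 [-9.93718197e-01 -2.60032887e-02 -1.08848402e-01]
 [ 1.08870721e-01  5.60107765e-04 -9.94055759e-01]] [-0.09947101  0.49079797  0.85808055]
side [[386.84890596   0.         319.83010413]
 [  0.         386.84890596 197.18011816]
 [  0.           0.           1.        ]] [[ 0.99680717 -0.07685358  0.02165611]
 [-0.01818655 -0.48262435 -0.87563861]
 [ 0.07774773  0.872449   -0.48248112]] [-0.52054469  0.05239166  0.98163457]
```

View pics/top0.png

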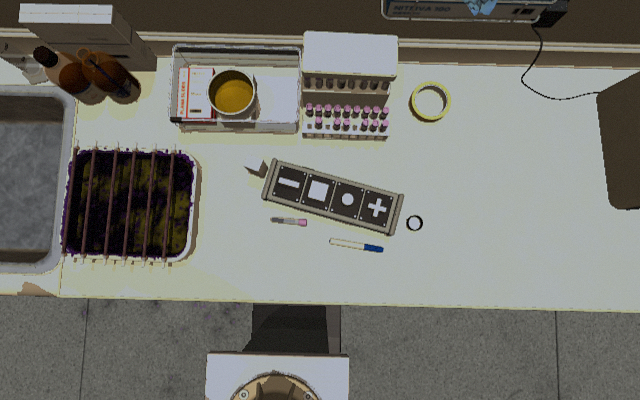

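View pics/side0.png

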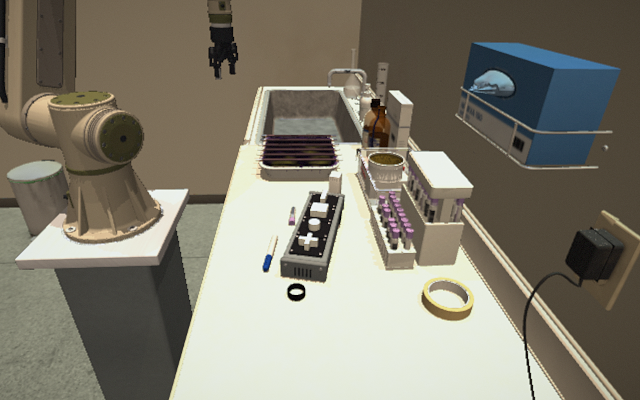

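The top view shows the row from left to right: bar (288,183), square (318,190), round (347,200), cross (377,208). The pen, tube and cap lie clear of the keys, and the carton is at (257,168).

```bash
cat > h.py <<'E'
import numpy as np, cv2
from workcell import env
def ray(c,u,v,z):
    d=c["R"].T@np.linalg.solve(c["K"],[u,v,1]); o=-c["R"].T@c["t"]
    return o+d*(z-o[2])/d[2]
E
python3 - <<'E'
from h import *
c=env.read_camera("top"); im=c["color"]
roi=np.array([[270,160],[400,195],[392,232],[264,196]])
m=np.zeros(im.shape[:2],np.uint8); cv2.fillConvexPoly(m,roi,255)
g=((im.min(2)>150)*255).astype(np.uint8)&m
n,l,st,ce=cv2.connectedComponentsWithStats(g)
for i in range(1,n):
    if st[i,4]>60:
        p=ray(c,*ce[i],.069); print(st[i],ce[i].round(1),p.round(4))
        (a,b),(w,h),t=cv2.minAreaRect(np.argwhere(l==i)[:,::-1].astype(np.float32)); print("  size mm",w*2.02,h*2.02,t)
# side view: white blobs over the console
c=env.read_camera("side"); im=c["color"]
m=np.zeros(im.shape[:2],np.uint8); m[190:262,288:340]=255
g=((im.min(2)>170)*255).astype(np.uint8)&m
n,l,st,ce=cv2.connectedComponentsWithStats(g)
for i in range(1,n):
    if st[i,4]>20: print("side",st[i],ce[i].round(1),ray(c,*ce[i],.069).round(4))
E
```

```text
[279 178  20  10  94] [288.4 182.1] [ 0.5303 -0.0159  0.069 ]
  size mm 40.787842712402345 9.156453857421875 15.945395469665527
[308 181  20  20 275] [317.8 190.6] [ 0.5136 -0.0799  0.069 ]
  size mm 33.57366542816162 33.29619899749756 15.945395469665527
[342 194  11  11  95] [347.1 198.8] [ 0.4973 -0.1435  0.069 ]
  size mm 20.2 20.2 90.0
[368 199  18  18 123] [376.7 207.2] [ 0.4808 -0.2073  0.069 ]
  size mm 29.037559719085692 28.056560077667235 60.945396423339844
side [288 190  41  35 525] [300.  200.7] [ 0.4684 -0.0519  0.069 ]
side [310 203  18   9 134] [318.9 206.9] [ 0.512  -0.0836  0.069 ]
side [309 219  11   6  57] [313.8 221.5] [ 0.4959 -0.147   0.069 ]
side [288 225   8  19  77] [290.2 231.7] [ 0.4433 -0.1852  0.069 ]
side [331 228   9  34 188] [336.2 248.6] [ 0.5343 -0.2496  0.069 ]
side [299 233  19  11  93] [307.9 238.2] [ 0.4798 -0.2107  0.069 ]
```

>>> carry_out(
  steps=[
    [-1,0,0,0,0,0,-0.16],
    [-1,-0.0364,0.0267,0,0,0,0],
    [-1,-0.0364,0.0267,0,0,0,0],
    [-1,-0.0364,0.0267,0,0,0,0],
    [-1,-0.0364,0.0267,0,0,0,0],
    [-1,-0.0364,0.0267,0,0,0,0],
    [-1,-0.0364,0.0267,0,0,0,0],
    [-1,-0.0364,0.0267,0,0,0,0],
    [-1,-0.0364,0.0267,0,0,0,0],
    [-1,-0.0364,0.0267,0,0,0,0],
    [-1,-0.0364,0.0267,0,0,0,0],
    [-1,-0.0364,0.0267,0,0,0,0],
    [-1,-0.0364,0.0267,0,0,0,0],
    [-1,-0.0364,0.0267,0,0,0,0],
    [-1,-0.0364,0.0267,0,0,0,0],
    [-1,-0.0364,0.0267,0,0,0,0],
    [-1,-0.0364,0.0267,0,0,0,0],
    [-1,0,0,0.035,0,0,0],
    [-1,0,0,0.035,0,0,0],
    [-1,0,0,0.02,0,0,0],
  ],
)

```text
clock: 2.7
tcp_pos: [0.4976, -0.1438, 0.1581]
orientation: [-0.001, 0.791, 0.612, -0.001]
wrist_force: [0.4, 1.2, 0.0]
finger_gap: 0.0001
```

```bash
python3 - <<'E'
from h import *
c=env.read_camera("wrist"); cv2.imwrite("pics/w1.png",c["color"][:,:,::-1]); print(c["K"],c["R"],c["t"])
s=env.get_state(); print(s["clock"],s["tcp_pos"],s["orientation"],s["wrist_force"],s["finger_gap"])
E
```

```text
[[309.70691629   0.         322.66171118]
 [  0.         309.70691629 199.50891885]
 [  0.           0.           1.        ]] [[ 0.25095117  0.96799902 -0.00118806]
 [ 0.93036099 -0.24085432  0.27643739]
 [ 0.26730497 -0.07047761 -0.9610312 ]] [ 0.01460675 -0.50824895  0.146799  ]
2.75 [ 0.49653671 -0.14321472  0.15609936] [-0.00268205  0.79070479  0.6121903  -0.00133036] [-1.28259191  0.55743281 -2.26099731] -4.7138198159739785e-05
```

View pics/w1.png

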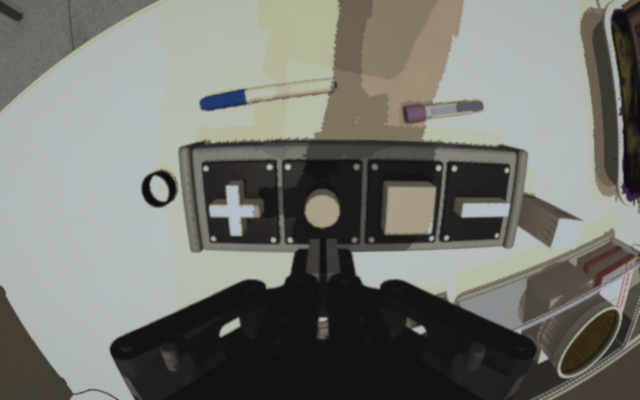

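The wrist view shows the closed fingertips at about (323,245), in line with the round key at (322,208). Square is at (409,207), bar at (480,208) and cross at (234,208). I'll cast these rays to z = 0.069 m.

```bash
cat >> h.py <<'E'
def fray(c,u,v,z):
    K=c["K"]; x,y=(u-K[0,2])/K[0,0],(v-K[1,2])/K[1,1]; r=np.hypot(x,y)
    d=c["R"].T@np.array([np.sin(r)*x/r,np.sin(r)*y/r,np.cos(r)]); o=-c["R"].T@c["t"]
    return o+d*(z-o[2])/d[2]
E
python3 - <<'E'
from h import *
c=env.read_camera("wrist"); im=c["color"]
g=((im.min(2)>85)*255).astype(np.uint8); g[:165]=0; g[240:]=0; g[:,:205]=0; g[:,506:]=0
n,l,st,ce=cv2.connectedComponentsWithStats(g)
for i in range(1,n):
    if st[i,4]>150:
        x,y,w,h,_=st[i]; print(st[i],ce[i].round(1),fray(c,*ce[i],.069).round(4),"L/R/T/B",[fray(c,*q,.069)[:2].round(3) for q in((x,y+h/2),(x+w,y+h/2),(x+w/2,y),(x+w/2,y+h))])
s=env.get_state(); print(s["clock"],s["tcp_pos"],s["wrist_force"])
E
```

```text
[436 165  11  75 225] [441.5 201.1] [ 0.5106 -0.0555  0.069 ] L/R/T/B [array([ 0.511, -0.06 ]), array([ 0.513, -0.051]), array([ 0.484, -0.051]), array([ 0.542, -0.06 ])]
[ 207  187   52   52 1198] [232.8 212.8] [ 0.4805 -0.2077  0.069 ] L/R/T/B [array([ 0.476, -0.228]), array([ 0.486, -0.188]), array([ 0.462, -0.201]), array([ 0.5  , -0.215])]
[ 385  189   52   49 2328] [409.8 212.5] [ 0.5129 -0.0814  0.069 ] L/R/T/B [array([ 0.509, -0.1  ]), array([ 0.519, -0.06 ]), array([ 0.496, -0.077]), array([ 0.533, -0.084])]
[304 197  35  34 922] [321.4 213.3] [ 0.497  -0.1444  0.069 ] L/R/T/B [array([ 0.494, -0.157]), array([ 0.501, -0.132]), array([ 0.485, -0.141]), array([ 0.51 , -0.148])]
[461 204  45  36 795] [485.7 214.2] [ 0.5314 -0.0188  0.069 ] L/R/T/B [array([ 0.532, -0.041]), array([0.544, 0.   ]), array([ 0.522, -0.02 ]), array([ 0.553, -0.022])]
2.8 [ 0.49685892 -0.14327228  0.15776264] [ 0.23765996  0.24647198 -0.0177557 ]
```

>>> carry_out(
  steps=[
    [-1,0,0,0.025,0,0,0],
    [-1,0,0,0.025,0,0,0],
    [-1,0,0,0.012,0,0,0],
    [-1,0,0,0,0,0,0],
    [-1,0,0,0,0,0,0],
  ],
)

```text
clock: 3.42
tcp_pos: [0.4994, -0.1443, 0.0994]
orientation: [0.001, 0.791, 0.612, 0.0]
wrist_force: [0.4, 0.4, 0.4]
finger_gap: 0.0
```

>>> carry_out(
  steps=[
    [-1,0,0,0.003,0,0,0],
    [-1,0,0,0.003,0,0,0],
    [-1,0,0,0.003,0,0,0],
    [-1,0,0,0.003,0,0,0],
    [-1,0,0,0,0,0,0],
    [-1,0,0,0,0,0,0],
  ],
)

```text
clock: 4.18
tcp_pos: [0.4986, -0.144, 0.0862]
orientation: [-0.0, 0.791, 0.612, 0.0]
wrist_force: [-0.0, 0.1, 0.7]
finger_gap: -0.0
```

>>> carry_out(
  steps=[
    [-1,0,0,0.002,0,0,0],
    [-1,0,0,0.002,0,0,0],
    [-1,0,0,0.002,0,0,0],
  ],
)

```text
clock: 4.55
tcp_pos: [0.4987, -0.144, 0.0802]
orientation: [0.0, 0.791, 0.612, 0.0]
wrist_force: [-0.5, 0.7, 2.8]
finger_gap: -0.0002
```

>>> carry_out(
  steps=[
    [-1,0,0,0.002,0,0,0],
    [-1,0,0,0,0,0,0],
  ],
)

```text
clock: 4.8
tcp_pos: [0.4987, -0.144, 0.0781]
orientation: [-0.0, 0.791, 0.612, 0.0]
wrist_force: [-1.4, 0.3, 2.1]
finger_gap: -0.0002
```

>>> carry_out(
  steps=[
    [-1,0,0,0.001,0,0,0],
    [-1,0,0,0.001,0,0,0],
    [-1,0,0,0,0,0,0],
  ],
)

```text
clock: 5.18
tcp_pos: [0.4987, -0.144, 0.0765]
orientation: [0.0, 0.791, 0.612, 0.0]
wrist_force: [-2.5, 0.3, 4.9]
finger_gap: 0.0001
```

>>> carry_out(
  steps=[
    [-1,0,0,0.001,0,0,0],
    [-1,0,0,0.001,0,0,0],
    [-1,0,0,0,0,0,0],
  ],
)

```text
clock: 5.55
tcp_pos: [0.4987, -0.144, 0.075]
orientation: [0.0, 0.791, 0.612, 0.0]
wrist_force: [-2.6, 1.7, 10.2]
finger_gap: -0.0002
```

>>> carry_out(
  steps=[
    [-1,0,0,-0.005,0,0,0],
    [-1,0,0,-0.012,0,0,0],
    [-1,0,0,-0.013,0,0,0],
    [-1,0,0,0,0,0,0],
    [-1,0.033,-0.001,0,0,0,0],
    [-1,0.033,0,0,0,0,0],
    [-1,0,0,0,0,0,0],
    [-1,0,0,0,0,0,0],
  ],
)

```text
clock: 6.55
tcp_pos: [0.5141, -0.08, 0.1041]
orientation: [0.0, 0.79, 0.612, -0.0]
wrist_force: [0.8, 0.9, 0.9]
finger_gap: -0.0002
```

```bash
python3 - <<'E'
from h import *
c=env.read_camera("side"); cv2.imwrite("pics/s2.png",cv2.resize(c["color"][180:290,260:370,::-1],None,fx=5,fy=5,interpolation=cv2.INTER_CUBIC))
c=env.read_camera("wrist"); cv2.imwrite("pics/w2.png",c["color"][:,:,::-1])
s=env.get_state(); print(s["clock"],s["tcp_pos"],s["wrist_force"])
E
```

```text
6.65 [ 0.51408228 -0.08050523  0.10418665] [ 0.67486566 -0.01269105 -0.40704658]
```

View pics/s2.png

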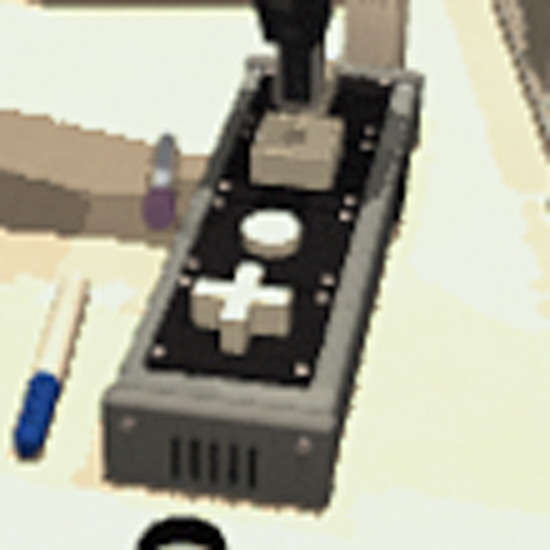

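View pics/w2.png

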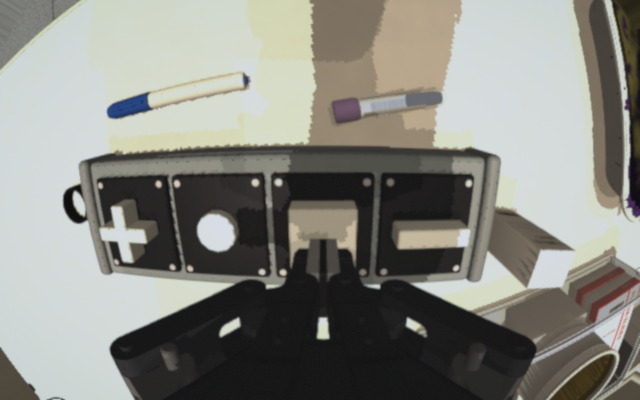

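The side crop shows the round key low at (270,232) and the cross still standing tall at (240,300). The wrist view has the fingertips at (323,245) over the square key. Next I'll press the square the same way.

>>> carry_out(
  steps=[
    [-1,0,0,0.007,0,0,0],
    [-1,0,0,0.007,0,0,0],
    [-1,0,0,0.002,0,0,0],
    [-1,0,0,0.002,0,0,0],
    [-1,0,0,0.002,0,0,0],
    [-1,0,0,0.002,0,0,0],
    [-1,0,0,0.002,0,0,0],
    [-1,0,0,0.002,0,0,0],
    [-1,0,0,0.001,0,0,0],
    [-1,0,0,0.001,0,0,0],
    [-1,0,0,0,0,0,0],
  ],
)

```text
clock: 8.02
tcp_pos: [0.5143, -0.0799, 0.0766]
orientation: [0.0, 0.791, 0.612, 0.0]
wrist_force: [-2.4, -1.0, 5.6]
finger_gap: 0.0001
```

>>> carry_out(
  steps=[
    [-1,0,0,0.001,0,0,0],
    [-1,0,0,0.001,0,0,0],
    [-1,0,0,0,0,0,0],
  ],
)

```text
clock: 8.4
tcp_pos: [0.5143, -0.0799, 0.075]
orientation: [0.0, 0.791, 0.612, 0.0]
wrist_force: [-3.8, -0.8, 9.4]
finger_gap: 0.0004
```

>>> carry_out(
  steps=[
    [-1,0,0,-0.005,0,0,0],
    [-1,0,0,-0.012,0,0,0],
    [-1,0,0,-0.013,0,0,0],
    [-1,0,0,0,0,0,0],
    [-1,0.033,0,0,0,0,0],
    [-1,0.032,0,0,0,0,0],
    [-1,0,0,0,0,0,0],
    [-1,0,0,0,0,0,0],
  ],
)

```text
clock: 9.4
tcp_pos: [0.5303, -0.0171, 0.1041]
orientation: [-0.0, 0.791, 0.612, -0.0]
wrist_force: [0.4, 0.7, 0.0]
finger_gap: -0.0004
```

```bash
python3 - <<'E'
from h import *
c=env.read_camera("wrist"); cv2.imwrite("pics/w3.png",c["color"][:,:,::-1])
s=env.get_state(); print(s["clock"],s["tcp_pos"],s["wrist_force"])
for u,v in((322,224),(290,215),(362,215)): print(fray(c,u,v,.069))
E
```

```text
9.45 [ 0.53024861 -0.01742068  0.10411342] [-0.15434113  0.05535228  0.04738347]
[ 0.5201701  -0.01502416  0.069     ]
[ 0.51083292 -0.03055032  0.069     ]
[0.52059912 0.00731821 0.069     ]
```

View pics/w3.png

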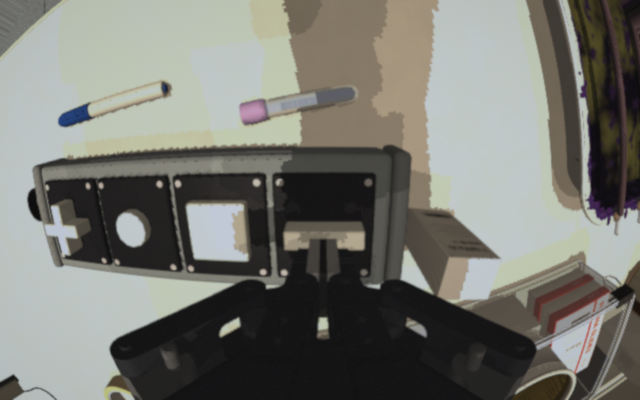

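```bash
python3 - <<'E'
from h import *
im=cv2.imread("pics/w3.png"); 
for u in(297,352): print(u,[(v,int(im[v,u-2:u+3].mean())) for v in range(214,258,2)])
c=env.read_camera("wrist")
for v in(218,222,226,230,234,238,242): print(v,fray(c,324,v,.069).round(4))
cv2.imwrite("pics/w3c.png",cv2.resize(im[200:290,270:380],None,fx=6,fy=6,interpolation=cv2.INTER_CUBIC))
E
```

```text
297 [(214, 21), (216, 20), (218, 21), (220, 30), (222, 75), (224, 84), (226, 85), (228, 86), (230, 92), (232, 130), (234, 155), (236, 156), (238, 138), (240, 134), (242, 141), (244, 142), (246, 140), (248, 117), (250, 61), (252, 24), (254, 21), (256, 21)]
352 [(214, 21), (216, 21), (218, 22), (220, 31), (222, 77), (224, 85), (226, 85), (228, 86), (230, 94), (232, 135), (234, 159), (236, 162), (238, 162), (240, 161), (242, 161), (244, 160), (246, 156), (248, 141), (250, 84), (252, 26), (254, 23), (256, 23)]
218 [ 0.5171 -0.0134  0.069 ]
222 [ 0.5193 -0.014   0.069 ]
226 [ 0.5216 -0.0146  0.069 ]
230 [ 0.5239 -0.0152  0.069 ]
234 [ 0.5262 -0.0158  0.069 ]
238 [ 0.5285 -0.0164  0.069 ]
242 [ 0.5309 -0.017   0.069 ]
```

View pics/w3c.png

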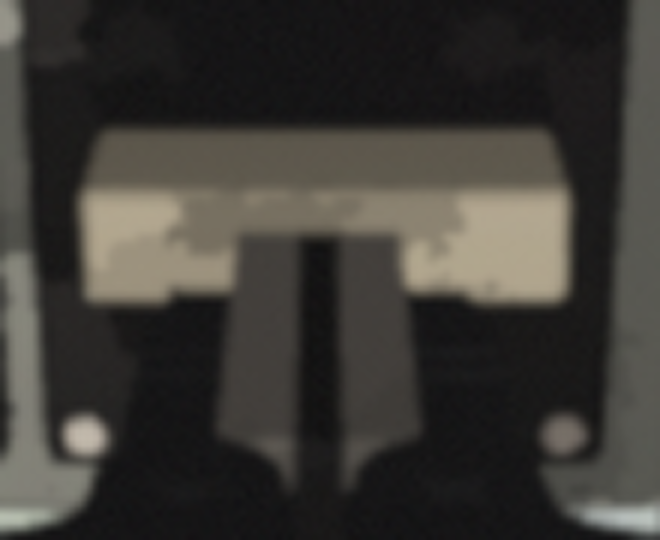

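In the crop, the bar's lit top face spans rows 231–250 and columns 283–365. Its centre (324,240.5) maps to (0.530, −0.017), which matches the TCP. Pressing it now.

>>> carry_out(
  steps=[
    [-1,0,0,0.007,0,0,0],
    [-1,0,0,0.007,0,0,0],
    [-1,0,0,0.002,0,0,0],
    [-1,0,0,0.002,0,0,0],
    [-1,0,0,0.002,0,0,0],
    [-1,0,0,0.002,0,0,0],
    [-1,0,0,0.002,0,0,0],
    [-1,0,0,0.002,0,0,0],
    [-1,0,0,0.001,0,0,0],
    [-1,0,0,0.001,0,0,0],
    [-1,0,0,0,0,0,0],
  ],
)

```text
clock: 10.88
tcp_pos: [0.5305, -0.017, 0.0766]
orientation: [0.0, 0.791, 0.612, 0.0]
wrist_force: [-2.3, -1.0, 5.8]
finger_gap: 0.0
```

>>> carry_out(
  steps=[
    [-1,0,0,0.001,0,0,0],
    [-1,0,0,0.001,0,0,0],
    [-1,0,0,0,0,0,0],
  ],
)

```text
clock: 11.25
tcp_pos: [0.5306, -0.017, 0.0751]
orientation: [0.0, 0.791, 0.612, 0.0]
wrist_force: [-3.2, -0.1, 9.0]
finger_gap: -0.0
```

>>> carry_out(
  steps=[
    [-1,0,0,-0.005,0,0,0],
    [-1,0,0,-0.012,0,0,0],
    [-1,0,0,-0.03,0,0,0],
    [-1,0,0,-0.04,0,0,0],
    [-1,0,0,-0.04,0,0,0],
    [-1,0.05,0,-0.02,0,0,0],
    [-1,0.05,0,0,0,0,0],
    [-1,0.05,0,0,0,0,0],
    [-1,0,0,0,0,0,0],
    [-1,0,0,0,0,0,0],
  ],
)

```text
clock: 12.5
tcp_pos: [0.5678, 0.1285, 0.2213]
orientation: [-0.0, 0.79, 0.613, -0.0]
wrist_force: [-0.9, 0.1, -0.2]
finger_gap: 0.0
```

```bash
python3 - <<'E'
from h import *
c=env.read_camera("side"); a=cv2.resize(c["color"][170:280,260:370,::-1],(600,600),interpolation=cv2.INTER_CUBIC); cv2.imwrite("pics/s4.png",a)
s=env.get_state(); print(s["clock"],s["tcp_pos"],s["wrist_force"])
E
```

```text
12.55 [0.56779495 0.12782625 0.22131956] [ 0.12672462 -0.77941345 -0.05259074]
```

View pics/s4.png

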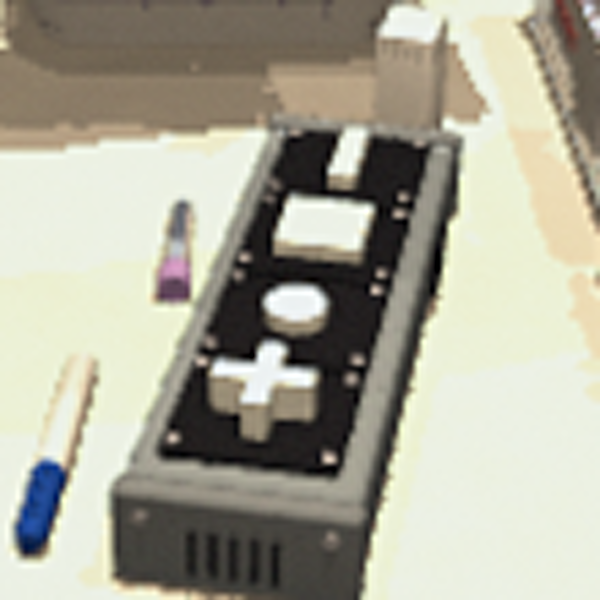

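The side crop shows bar (348,155), square (323,225) and round (295,305) all low with similar short side faces. The cross (265,380) stands clearly taller, and the pen, tube and carton look unmoved.

```bash
python3 -c "
from workcell import env
print(env.hand_in())"
```

```text
the job is handed in; nothing more can be done
None
```

I pressed the round, square and bar keys in that order with the closed fingertips and handed the job in at about 12.6 s. No verdict came back.

- **Presses:** each key slid under about 3 N. I stopped when the wrist reading, taken at the end of each press, reached 9–10 N vertically. That put the fingertip about 3 mm past full travel, into the rubber cushion.
- **Final check:** the last side picture shows the three keys low and the cross key still standing out. The pen, tube and carton look unmoved. The bottle cap was outside that picture, but the arm never went near it after the presses began. At hand-in the arm was clear, with the wrist force near zero.
- **Limits of the checks:** I judged the keys as fully down from force and tool height, with the picture as a rough confirmation; the key travel was not measured directly. No check failed. The top and side views differed by up to about 4 mm on key positions, and the close wrist view agreed with the top view for the round and square keys. The bar key was re-measured from close by, and it matched the tool position.

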